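# Hold the magnifier over the picture block between the desk lights

## Robot

A 7-joint arm with a two-finger parallel gripper is mounted at the origin on the work surface. World frame = base frame: x ahead of the robot, y to its left, z up, the work surface at z = 0. Lengths are in m, angles in rad, forces in N, time in s.
With the tool pointing down it reaches from about 0.425 to 0.925 m from the base axis. Payload 6.8 kg.
Tool frame: the origin (TCP) lies on the front face of the gripper's body, between the roots of the fingers; the fingertips stand 73 mm ahead of it and the grasp point (between the pads) lies 54 mm ahead of it (env.nose_length is the distance from the TCP to the fingertips, in m); z points along the fingers, y is the line along which they close (so a half turn about z gives the same grasp; the last joint's range is limited). The gripper opens to 85 mm and grips with 20 to 120 N. Pads are 22 mm wide; open, the fingers measure 114 mm over their backs; the gripper's body (76 mm by 85 mm) begins 54 mm behind the grasp point. The pads swing forward as they close: fully open they stand 13 mm farther back than shut.
Start: joints at [1.064, 0.477, 0.022, 1.555, -0.011, 1.109, -0.083], TCP at [0.262, -0.622, 0.304] pointing down, gripper open.
Joint ranges: [-2.96, 2.96], [-0.34, 2.1], [-1.41, 1.46], [0.24, 2.44], [-1.37, 4.51], [0.17, 1.92], [-2.96, 2.96]. Speed limits (rad/s): [2.39, 2.39, 3.14, 3.14, 3.14, 3.14, 3.14].

## Interface

Orientations are given as a unit quaternion [w, x, y, z].
In Python, from cell import env, kin, camera, calibration, job gives the robot as it stands. The module is installed in compiled form; this text tells all that it offers. Calls block until the motion is done:
- env.reach(position, orientation): joint-space move of the TCP to a pose.
- env.movel(position, velocity=0.15, rot=None, stop_force=None): straight line of the TCP; rot=None keeps the orientation; velocity is the mean speed in m/s. With stop_force (N) it stops when the force on the tool has changed by that much, and returns True; else False.
- env.goto_joints(angles): joint-space move.
- env.grip(opening, f_grip=None): finger opening in m; f_grip is the grip in N (None keeps the last); returns when the fingers have stopped.
- env.dwell(seconds).
- kin.inverse_kinematics(position, orientation): joint angles nearest the present ones, or None.
- env.get_state(): the state.
- camera(name): name is "side" or "top"; returns (picture, depth): 480x640x3 uint8, blue, green, red; 480x640 float32, m along the optical axis (not along the pixel's ray), 0 where there is no reading.
- calibration(name): a dict with "fx", "fy", "cx", "cy" (pixels), "k1" (the pictures are not rectified: a ray, as slopes to the right and down, at radius r is drawn at 1 + k1 r^2 times it, then the intrinsics apply), "rvec" (rotation vector, rad) and "tvec" (3), from world to camera coordinates, as OpenCV has them. Camera axes: x right, y down, z forward; pixel columns grow to the right and rows downward; lengths in m; the calibration is good to about 2 mm. A picture is of the moment at which its call begins. calibration takes no time and is no camera call.
A pose or a line that the arm cannot do raises env.PlanningError and nothing moves.
- job.job_done(): hands the job in; it is judged then, once.
The state is a dict: "time": time; "qpos": joint angles; "joint_velocities": joint speeds; "joint_torque": joint torques, N m; "tcp_pos": TCP position; "orientation": TCP orientation; "force": force on the tool from outside, world axes, zero at the start; "torque": the same for the moment, N m; "opening": finger opening in m; "gripper_force": force on a finger pad.
Only numpy, scipy, OpenCV 4.12 (cv2) and the standard library are available. Lean on these libraries where they do the work, as an engineer would, in place of code of your own. Each camera call takes 0.05 s, during which the arm holds its last target. There are 200 camera calls.

## Task

Lay the little picture block flat on the desk midway between the two cube lights, its long side in line with them, and let go of it. Then carry the magnifier over the top of the plants in the planter (not around the end) and hold its lens level, squarely over the picture, about 15 mm above it without touching it, so that the whole picture shows through the glass with the lens's long sides parallel to the picture's long sides. Finish while still holding the magnifier there; don't touch the planter or disturb the lights, mug or marker.

Things in the scene. Friction and masses are not known exactly. Their poses are not given: they have to be found in the camera images.
- magnifier: hand magnifier lying flat: rectangular black lens frame with clear lens, 86 mm (x) by 104 mm (y), 10 mm thick, clear window 72 x 90 mm; a dark wooden handle 18 mm wide and 20 mm high (undersides of frame and handle level) sticks out along -x from x = -43 to -154 mm. Mass about 0.1 kg, centre of mass near x = -58 mm. Origin: centre of the lens frame's underside; y along the lens's long sides, z up
- grip (a point): where to grip the magnifier: in the handle's middle line, 75 mm from the lens centre along -x, 10 mm above its underside; its axes are those of the magnifier
- picture: picture block: flat wooden block with a small flower print on top, 40 mm (x) by 50 mm (y, the long side), 16 mm high, about 35 g, lying loose on the desk on the robot's side of the lights. Origin: centre of its underside, z up
- picture_top (a point): centre of the picture block's top face, 16 mm above its underside; axes as the block's
- light_left: left one (larger y) of two black cube desk lights, 50 x 50 mm and 70 mm high, standing loose, about 0.35 kg, lit faces towards each other. Origin: centre of its underside. The other light stands 210 mm along its -y axis, so its y axis is the line through both lights
- light_right: right one of the two cube lights, same size and heading; 160 mm free between the two. Origin: centre of its underside
- spot (a point): the point on the desk midway between the two lights; its axes are those of light_left (y along the line of the lights)
- planter: white trough planter with a row of succulents, fixed to the desk, standing between the magnifier's side (right) and the lights' side (left): 360 mm long (x), 70 mm wide (y), trough 80 mm high, plants up to 130 mm above the desk. Origin: centre of its underside, on the desk
- mug: pale blue mug, 76 mm across, 90 mm high, handle at its +y side reaching about 40 mm further out; beside the magnifier, to the left or right of it. Origin: centre of its underside
- marker: orange marker pen 140 mm long, 15 mm thick, lying left of the lights, roughly along x. Origin: middle of its underside

How it is judged:
By the outcome, as a careful person would: the job done as asked, in the order asked, and still so for the second after the job is handed in, while the arm keeps its last pose, push and grip.
It also fails if it takes over 64 s, if anything falls off the work surface, if the arm or the gripper's body presses on something with over 40 N, if the wrist force passes 120 N, or if a joint passes its speed limit or range.

## Working session

There is one attempt and no reset: what is moved stays moved. The work goes in short steps, each a Python script; the robot and the scene stay as the last script left them, time stands still between calls to the robot, and variables do not carry over. Pictures are saved under pics/ and viewed, at most 10 in all, crops included, and the job is handed in when it is done.

```bash
mkdir -p pics; cat > h.py <<'E'
import numpy as np, cv2
from cell import env, kin, camera, calibration, job
def snap(n,f=None):
    im,d=camera(n)
    if f: cv2.imwrite('pics/'+f+'.png',im)
    np.savez('/tmp/%s.npz'%n,im=im,d=d)
    return im,d
def cloud(n,d):
    """world xyz per pixel"""
    c=calibration(n);v,u=np.mgrid[0:480,0:640]
    K=np.array([[c['fx'],0,c['cx']],[0,c['fy'],c['cy']],[0,0,1]])
    p=np.stack([u,v],-1).reshape(-1,1,2).astype(float)
    s=cv2.undistortPoints(p,K,np.array([c['k1'],0,0,0.])).reshape(480,640,2)
    R=cv2.Rodrigues(np.array(c['rvec'],float))[0];t=np.array(c['tvec'],float).ravel()
    ray=np.dstack([s,np.ones((480,640))])
    return (ray*d[...,None]-t)@R, ray@R, -R.T@t
def onplane(n,z):
    _,r,o=cloud(n,np.ones((480,640),np.float32))
    return o+r*((z-o[2])/r[...,2:3])
E
python3 - <<'E'
from h import *
for n in('top','side'):
    im,d=snap(n,n+'0'); c=calibration(n); _,_,o=cloud(n,d); print(n,o,c['fx'],c['k1'],(d>0).mean())
s=env.get_state(); print(s['time'],s['orientation'],s['force'],s['opening'])
E
```

```text
top [0.3937019  0.02433631 1.15605823] 492.9038546941521 -0.06438154681229186 0.9958723958333333
side [0.39536658 0.90483378 0.76935829] 444.0542636288345 -0.06394997825062727 0.9960774739583333
0.1 [-7.92636994e-04  9.80184949e-01  1.98082771e-01 -2.32004263e-04] [ 0.07665271 -0.35141611  0.07717026] 0.08540515079973474
```

View pics/top0.png

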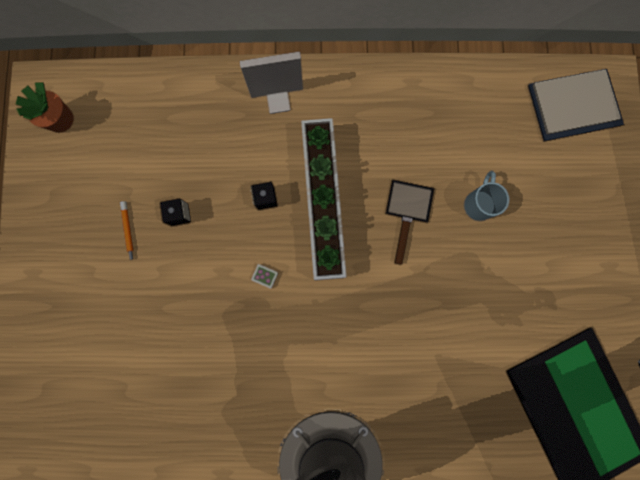

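View pics/side0.png

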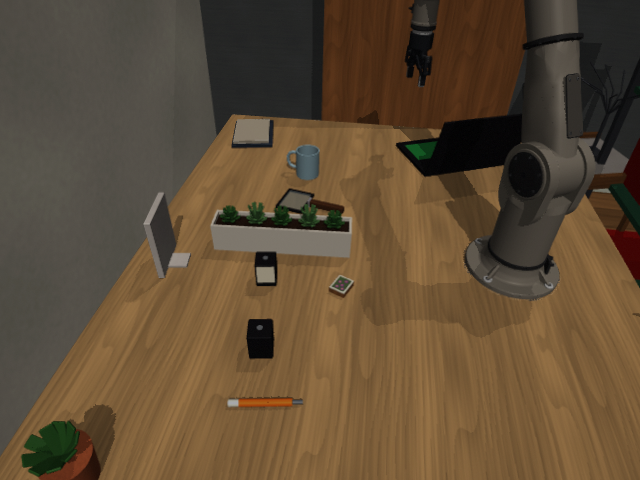

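The top view shows the lights at (175,212) and (264,195), the picture at (265,276), the lens at (410,201) with its handle running down to (401,262), the planter at (324,200), the mug at (488,200) and the marker at (127,230). The side view agrees.

```bash
cat >> h.py <<'E'
def rect(n,mask,z,box,pt=False):
    """largest blob in box (u0,v0,u1,v1), min-area rectangle on plane z: centre, sides, angle of long side"""
    m=np.zeros((480,640),np.uint8);u0,v0,u1,v1=box;m[v0:v1,u0:u1]=mask[v0:v1,u0:u1]
    k=max(cv2.findContours(m,cv2.RETR_EXTERNAL,cv2.CHAIN_APPROX_NONE)[0],key=cv2.contourArea).reshape(-1,2)
    P=onplane(n,z)[k[:,1],k[:,0],:2]
    r=cv2.boxPoints(cv2.minAreaRect((P*1000).astype(np.float32)))
    e=[r[1]-r[0],r[2]-r[1]];l=[np.linalg.norm(x) for x in e];L=e[int(np.argmax(l))]
    return r.mean(0),l,np.degrees(np.arctan2(L[1],L[0])),len(k)
E
python3 - <<'E'
from h import *
np.set_printoptions(precision=1,suppress=True)
Z=np.load('/tmp/top.npz');im,d=Z['im'],Z['d'];X,_,_=cloud('top',d);z=X[...,2]
hsv=cv2.cvtColor(im,cv2.COLOR_BGR2HSV);V=hsv[...,2];S=hsv[...,1]
print('desk z',np.median(z[300:330,100:200]))
for nm,b in(('LL',(150,190,200,235)),('LR',(245,175,285,220))):
    m=((z>.06)&(z<.085)).astype(np.uint8); print(nm,m[b[1]:b[3],b[0]:b[2]].sum(),rect('top',m,.07,b))
m=((z>.009)&(z<.03)).astype(np.uint8); print('pic z',rect('top',m,.016,(240,255,290,300)))
m=(S<70).astype(np.uint8); print('pic S',rect('top',m,.016,(240,255,290,300)),np.median(z[270:282,260:270]))
m=((V<60)).astype(np.uint8); print('frame',rect('top',m,.01,(380,172,440,220)))
m=(z>.012).astype(np.uint8); print('handle',rect('top',m,.02,(385,222,425,275)))
m=(z>.06).astype(np.uint8); print('planter',rect('top',m,.08,(295,110,352,290)), z[110:290,300:350].max())
m=(z>.04).astype(np.uint8); print('mug',rect('top',m,.09,(455,165,520,230)))
cv2.imwrite('pics/c1.png',np.hstack([cv2.resize(im[250:300,240:290],(400,400),interpolation=0),cv2.resize(im[170:270,370:470],(400,400),interpolation=0)]))
E
```

```text
desk z -0.0020362548724220126
LL 523 (array([574.9, 349.1], dtype=float32), [np.float32(53.5539), np.float32(51.135258)], np.float32(-80.30232), 83)
LR 504 (array([610.4, 145.2], dtype=float32), [np.float32(50.79715), np.float32(51.09283)], np.float32(9.658163), 82)
pic z (array([427.6, 147.5], dtype=float32), [np.float32(39.97513), np.float32(50.230988)], np.float32(66.01577), 69)
pic S (array([428.9, 146.3], dtype=float32), [np.float32(42.565216), np.float32(52.91549)], np.float32(66.377464), 69) 0.014368691644973258
frame (array([ 602.4, -196.6], dtype=float32), [np.float32(85.117966), np.float32(103.938644)], np.float32(78.01228), 147)
handle (array([ 502.1, -173.3], dtype=float32), [np.float32(102.41772), np.float32(18.828176)], np.float32(-12.611565), 96)
planter (array([599.6,   9.5], dtype=float32), [np.float32(72.48095), np.float32(360.88782)], np.float32(3.8256981), 380) 1.1560582335493783
mug (array([ 591.8, -361.4], dtype=float32), [np.float32(105.89838), np.float32(81.23921)], np.float32(-40.767235), 132)
```

View pics/c1.png

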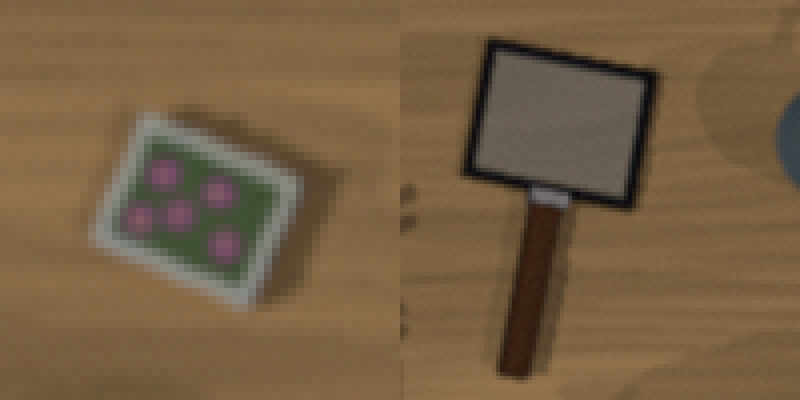

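The crop shows the picture print's long side at about 66° and the lens frame with the handle axis at about -12°. The measured sizes match the given ones, so I'll cross-check with the side view and then pick up the block.

```bash
cat >> h.py <<'E'
from scipy.spatial.transform import Rotation as Ro
def down(phi):
    """tool down, finger line y at phi degrees (the half turn with the smaller |joint 7| is taken by go)"""
    f=np.radians(phi);y=np.array([np.cos(f),np.sin(f),0]);z=np.array([0,0,-1.]);x=np.cross(y,z)
    return Ro.from_matrix(np.stack([x,y,z],1)).as_quat()[[3,0,1,2]]
E
python3 - <<'E'
from h import *
np.set_printoptions(precision=3,suppress=True)
Z=np.load('/tmp/side.npz');im,d=Z['im'],Z['d'];X,_,_=cloud('side',d);z=X[...,2]
print('desk',np.median(z[300:330,400:450]))
tol=((z>.06)&(z<.085)).astype(np.uint8)
print('LL',rect('side',tol,.07,(240,312,285,365)));print('LR',rect('side',tol,.07,(250,245,285,290)))
S=cv2.cvtColor(im,cv2.COLOR_BGR2HSV)[...,1]
m=((z>.009)&(z<.03)).astype(np.uint8);print('pic',rect('side',m,.016,(320,265,365,305)))
m=((z>.015)).astype(np.uint8);print(env.nose_length)
for p,f in(((.428,.147,.2),-23.8),((.593,.247,.2),9.8),((.529,-.181,.28),77.6),((.519,.234,.28),99.8),((.519,.234,.1),99.8)):
    for a in(f,f+180):
        q=kin.inverse_kinematics(p,down(a));print(a,q)
E
```

```text
desk -0.00023088577749170894
LL (array([573.959, 356.646], dtype=float32), [np.float32(55.70648), np.float32(50.84315)], np.float32(-80.75171), 89)
LR (array([609.031, 150.7  ], dtype=float32), [np.float32(60.751556), np.float32(50.210434)], np.float32(-76.175644), 72)
pic (array([427.735, 149.834], dtype=float32), [np.float32(41.80555), np.float32(57.848835)], np.float32(65.834595), 56)
0.0726
-23.8 [ 0.346  0.416 -0.966  2.119  0.466  0.833 -1.32 ]
156.2 [ 0.49   0.519 -1.176  2.113  0.617  0.913  1.684]
9.8 [ 0.106  0.693 -0.872  1.684  0.598  1.053 -0.789]
189.8 [ 0.266  0.861 -1.191  1.673  0.85   1.217  2.182]
77.6 [ 0.722  0.381 -0.632  1.828  0.261  1.017  1.34 ]
257.6 [ 0.297  0.316 -0.097  1.856  0.036  0.971 -1.603]
99.8 [ 0.313  0.599 -1.171  1.784  0.599  1.171  0.698]
279.8 [ 0.058  0.43  -0.76   1.799  0.338  1.048 -2.228]
99.8 [ 0.02   0.697 -0.735  1.917  0.655  0.784  0.657]
279.8 [-0.198  0.615 -0.436  1.931  0.398  0.68  -2.277]
```

```bash
python3 - <<'E'
from h import *
np.set_printoptions(precision=3,suppress=True)
def st(l): s=env.get_state();print(l,round(s['time'],1),s['tcp_pos'],s['force'],round(s['opening'],4),s['gripper_force'])
env.grip(.07)
env.reach([.4278,.1473,.2],down(-23.8));st('above')
env.movel([.4278,.1473,.077],.15,stop_force=8);st('down')
env.grip(.03,40);st('grip')
env.movel([.4278,.1473,.15],.15);st('lift')
env.movel([.5926,.2483,.15],.15,rot=down(9.8));st('over')
snap('top','t1')
E
```

```text
above 3.2 [0.428 0.147 0.2  ] [-0.713  0.391  0.145] 0.07 0.0
down 4.2 [0.428 0.148 0.077] [ 0.047 -0.313  0.098] 0.0699 0.0
grip 4.6 [0.428 0.147 0.078] [-0.439  0.147  7.115] 0.0389 40.04402607679367
lift 5.2 [0.428 0.147 0.15 ] [ 0.484  0.346 -0.441] 0.0388 40.2900105714798
over 6.7 [0.592 0.248 0.15 ] [-0.335 -0.063 -0.117] 0.0384 40.284986793994904
```

View pics/t1.png

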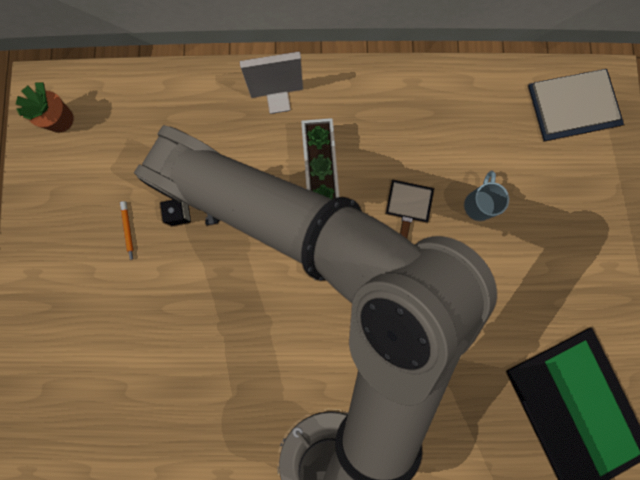

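The top view shows only the arm covering the spot (wrist at about (165,160)); the block is hidden. I'll check the side view before lowering.

```bash
python3 - <<'E'
from h import *
snap('side','s1')
E
```

```text
(no output)
```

View pics/s1.png

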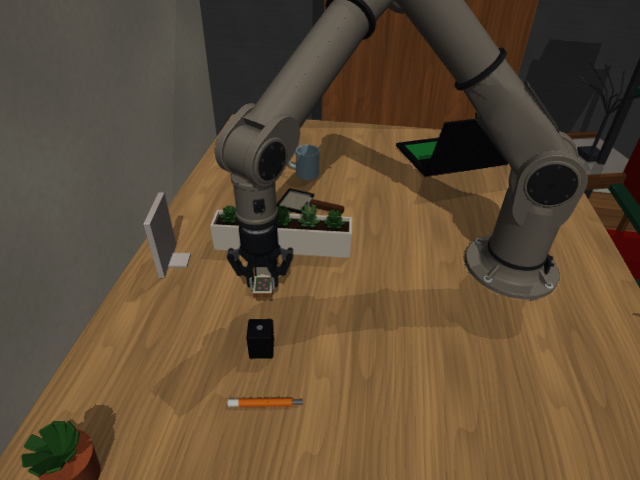

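The side view shows the arm well above the planter and the block between the fingers at (262,283). I'll zoom in to check its tilt.

```bash
python3 - <<'E'
from h import *
np.set_printoptions(precision=3,suppress=True)
Z=np.load('/tmp/side.npz');im,d=Z['im'],Z['d'];X,_,_=cloud('side',d)
cv2.imwrite('pics/c2.png',cv2.resize(im[235:305,220:304],(720,600),interpolation=0))
for v in range(268,298,3): print(v,X[v,262])
E
```

```text
268 [0.613 0.172 0.062]
271 [0.615 0.168 0.049]
274 [0.615 0.171 0.042]
277 [0.599 0.227 0.089]
280 [0.596 0.237 0.089]
283 [0.594 0.246 0.089]
286 [0.592 0.254 0.088]
289 [0.589 0.265 0.091]
292 [0.588 0.272 0.088]
295 [0.588 0.273 0.081]
```

View pics/c2.png

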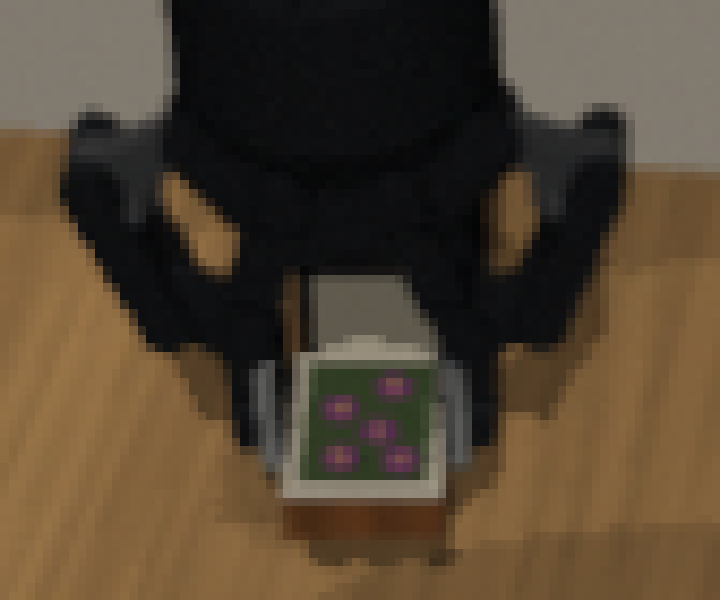

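The block is level in the grip: its top is at z≈0.089 everywhere, spanning y from about 0.223 to 0.272. I'll place it, back off and measure.

```bash
python3 - <<'E'
from h import *
np.set_printoptions(precision=3,suppress=True)
def st(l): s=env.get_state();print(l,round(s['time'],1),s['tcp_pos'],s['force'],round(s['opening'],4),s['gripper_force'])
p=[.5926,.2483]
env.movel(p+[.095],.15);st('near')
print(env.movel(p+[.0765],.03,stop_force=4));st('down')
env.grip(.065,40);st('open')
env.movel(p+[.28],.15);st('up')
env.movel([.529,-.181,.28],.3,rot=down(77.6));st('over mag')
im,d=snap('top')
X,_,_=cloud('top',d);z=X[...,2];m=((z>.009)&(z<.03)).astype(np.uint8)
print('pic',rect('top',m,.016,(195,170,248,235)))
im,d=snap('side');X,_,_=cloud('side',d);z=X[...,2]
m=((z>.011)&(z<.03)).astype(np.uint8);print('pic side',rect('side',m,.016,(230,280,300,325)))
m=((z>.06)&(z<.085)).astype(np.uint8);print('LL',rect('side',m,.07,(240,312,285,365)));print('LR',rect('side',m,.07,(250,245,285,290)))
cv2.imwrite('pics/c3.png',np.hstack([cv2.resize(camera('top')[0][150:250,140:300],(800,500),interpolation=0)]))
E
```

```text
near 7.3 [0.592 0.248 0.095] [-1.002 -0.326  0.025] 0.0386 40.28445169329643
True
down 7.8 [0.593 0.248 0.078] [-0.645 -0.091  5.785] 0.0392 40.97564533352852
open 8.2 [0.592 0.248 0.077] [-0.512 -0.253  0.517] 0.0649 0.0
up 9.7 [0.592 0.248 0.279] [-0.128  0.157 -0.274] 0.0651 0.0
over mag 11.3 [ 0.529 -0.18   0.28 ] [ 0.346  0.867 -0.132] 0.0651 0.0
pic (array([592.582, 245.503], dtype=float32), [np.float32(51.094353), np.float32(41.135742)], np.float32(-79.92243), 74)
pic side (array([592.265, 248.419], dtype=float32), [np.float32(54.54269), np.float32(40.400986)], np.float32(-80.36886), 68)
LL (array([573.938, 356.6  ], dtype=float32), [np.float32(56.01208), np.float32(50.52653)], np.float32(-80.27966), 89)
LR (array([609.392, 151.642], dtype=float32), [np.float32(63.271263), np.float32(49.613106)], np.float32(-78.03529), 72)
```

View pics/c3.png

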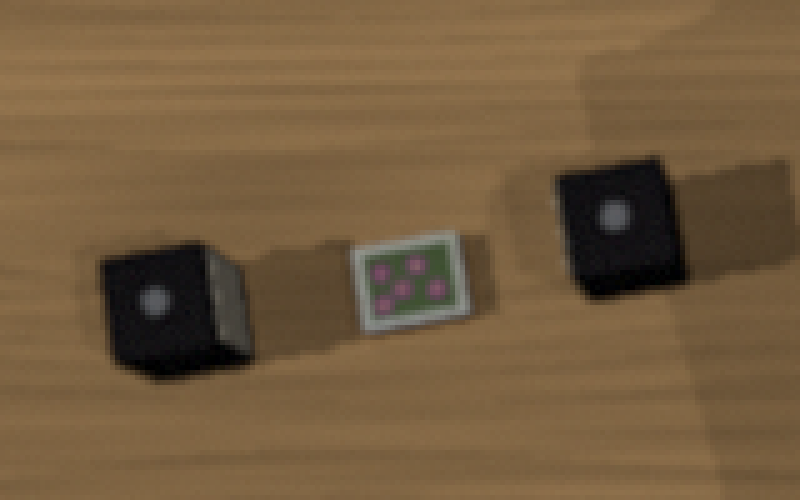

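The picture lies squarely between the lights in crop c3 (picture at about (411,281), light-top dots at (155,300) and (615,217)). I'll check how well it is centred using the dots.

```bash
python3 - <<'E'
from h import *
np.set_printoptions(precision=1,suppress=True)
def cen(n,m,b,z):
    u0,v0,u1,v1=b;w=np.zeros((480,640));w[v0:v1,u0:u1]=m[v0:v1,u0:u1]
    return (onplane(n,z)*w[...,None]).sum((0,1))[:2]/w.sum()*1000,int(w.sum())
for n,bl,br,bp in(('top',(164,203,178,217),(256,186,270,200),(205,190,240,222)),('side',(250,320,270,333),(258,252,273,263),(240,285,290,320))):
    im=np.load('/tmp/%s.npz'%n)['im'];h=cv2.cvtColor(im,cv2.COLOR_BGR2HSV);V,S,H=h[...,2],h[...,1],h[...,0]
    L,R=cen(n,V>60,bl,.07),cen(n,V>60,br,.07)
    P=cen(n,((H>35)|(S<65))&(V>40),bp,.016)
    print(n,L,R,'mid',(L[0]+R[0])/2,np.linalg.norm(L[0]-R[0]),'pic',P)
E
```

```text
top (array([576.5, 351.8]), 23) (array([612.8, 144.9]), 27) mid [594.7 248.4] 210.0700733257996 pic (array([593.2, 247. ]), 405)
side (array([576.3, 350.1]), 22) (array([613.3, 141.7]), 10) mid [594.8 245.9] 211.6547945154242 pic (array([593.1, 248.4]), 283)
```

The picture's centre (593, 248) is within about 2 mm of the midpoint (594.7, 248) and the heading matches (about 9.9°), so it stays. Next is the magnifier.

```bash
python3 - <<'E'
from h import *
np.set_printoptions(precision=3,suppress=True)
def st(l): s=env.get_state();print(l,round(s['time'],1),s['tcp_pos'],s['force'],s['torque'],round(s['opening'],4),s['gripper_force'])
p=[.5292,-.1805]
env.grip(.05)
env.movel(p+[.1],.15)
print(env.movel(p+[.079],.05,stop_force=6));st('down')
env.grip(.008,60);st('grip')
env.movel(p+[.11],.06);st('lift')
env.movel(p+[.29],.15);st('high')
im,d=snap('side','s2')
cv2.imwrite('pics/c4.png',cv2.resize(im[90:230,230:410],(800,600),interpolation=0))
E
```

```text
False
down 13.7 [ 0.529 -0.18   0.079] [-0.545 -0.271  0.142] [-0.014  0.003  0.027] 0.05 0.0
grip 14.1 [ 0.529 -0.18   0.079] [ 0.022 -0.223  3.495] [-0.011  0.191 -0.055] 0.0158 60.26678681373596
lift 14.8 [ 0.529 -0.181  0.11 ] [-0.149  0.662 -1.268] [ 0.054 -0.014  0.012] 0.0163 59.76382076740265
high 16.1 [ 0.529 -0.181  0.289] [-1.291 -0.107 -1.366] [-0.011 -0.     0.003] 0.0166 59.75997447967529
```

View pics/c4.png

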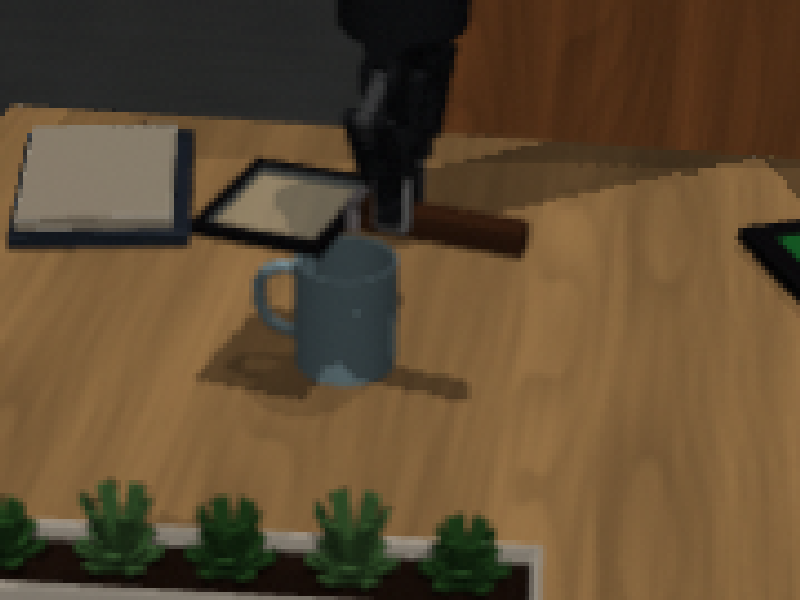

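The magnifier is held by the handle at crop (395,215) with the lens about level and well clear of the mug. I'll carry it over the plants with its underside at 0.21 m and measure its tilt above the picture.

```bash
python3 - <<'E'
from h import *
np.set_printoptions(precision=3,suppress=True)
def st(l): s=env.get_state();print(l,round(s['time'],1),s['tcp_pos'],s['force'],s['torque'],round(s['opening'],4),s['gripper_force'])
env.movel([.5193,.2351,.29],.12,rot=down(99.9));st('over')
env.movel([.5193,.2351,.18],.12);st('lower')
a,_=snap('side','s3');b,_=snap('top','t3')
cv2.imwrite('pics/c5.png',np.hstack([cv2.resize(a[180:330,200:350],(400,400),interpolation=0),cv2.resize(b[150:300,140:290],(400,400),interpolation=0)]))
E
```

```text
over 19.8 [0.519 0.235 0.29 ] [ 0.711 -0.183 -1.798] [-0.014  0.048 -0.035] 0.0164 59.68978464603424
lower 20.9 [0.52  0.236 0.181] [ 1.275  0.265 -0.164] [-0.039  0.014 -0.004] 0.0164 59.67930257320404
```

View pics/c5.png

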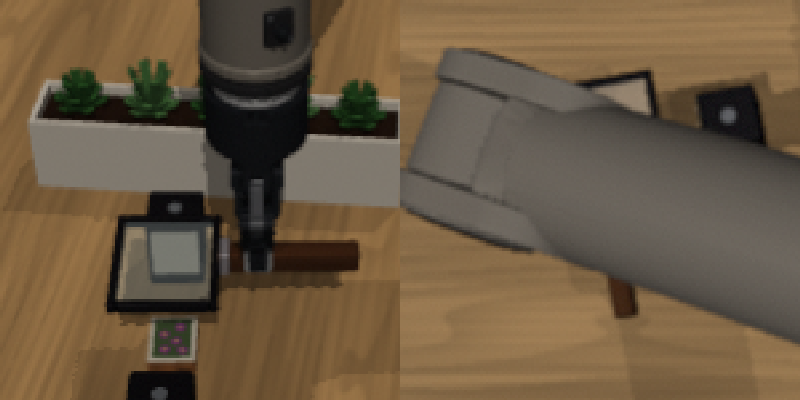

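In the side crop the lens is over the spot at crop (165,262), with the right light behind it at (175,207); the top view is mostly blocked by the arm. I'll fit the frame plane from the side depth.

```bash
cat > lens.py <<'E'
from h import *
def lens(zt,box=(232,245,300,330),tol=.02):
    """frame top plane fit and rectangle from the side view; zt = expected top height"""
    im,d=snap('side');X,_,_=cloud('side',d);V=im.max(2)
    m=(V<60)&(abs(X[...,2]-zt)<tol)&(X[...,0]>.546)&(X[...,0]<.66);k=np.zeros_like(m);k[box[1]:box[3],box[0]:box[2]]=1;m&=k
    n_,lab,stt,_=cv2.connectedComponentsWithStats(m.astype(np.uint8));m=lab==1+np.argmax(stt[1:,4])
    P=X[m];a=np.radians(9.9);c=P.mean(0);Q=P-c
    x=Q[:,0]*np.cos(a)+Q[:,1]*np.sin(a);y=-Q[:,0]*np.sin(a)+Q[:,1]*np.cos(a)
    A=np.c_[x,y,np.ones(len(x))];w=np.ones(len(x),bool)
    for _ in range(4):
        s=np.linalg.lstsq(A[w],Q[w,2],rcond=None)[0];r=abs(Q[:,2]-A@s);w=r<.004
    print('tilt deg along x,y',np.degrees(s[:2]),'mean z',c[2]+s[2],len(x),w.sum(),'res',r[w].std())
    print('rect',rect('side',m.astype(np.uint8),c[2]+s[2],box))
E
python3 - <<'E'
from lens import *
np.set_printoptions(precision=3,suppress=True)
lens(.112)
E
```

```text
tilt deg along x,y [ 0.194 -0.12 ] mean z 0.11113673954994562 539 484 res 0.000970119510992505
rect (array([591.784, 250.569], dtype=float32), [np.float32(109.7075), np.float32(86.32256)], np.float32(-80.10924), 149)
```

The lens is level within 0.2°, centred at about (592, 248) and its long side is at 99.9°. Now I'll lower it to 15 mm above the picture.

```bash
python3 - <<'E'
from lens import *
np.set_printoptions(precision=3,suppress=True)
def st(l): s=env.get_state();print(l,round(s['time'],1),s['tcp_pos'],s['force'],round(s['opening'],4),s['gripper_force'])
print(env.movel([.5198,.2352,.110],.06,stop_force=6));env.dwell(.5);st('final')
lens(.041,(232,260,300,345),.015)
a,_=snap('side')
cv2.imwrite('pics/c6.png',cv2.resize(a[220:370,190:350],(640,600),interpolation=0))
E
```

```text
False
final 22.8 [0.52  0.235 0.11 ] [-1.266  0.34  -0.886] 0.0161 59.679474234580994
tilt deg along x,y [0.128 0.062] mean z 0.04020280584757235 487 450 res 0.0009999343389042927
rect (array([592.076, 250.798], dtype=float32), [np.float32(108.1984), np.float32(86.49499)], np.float32(-80.78732), 143)
```

View pics/c6.png

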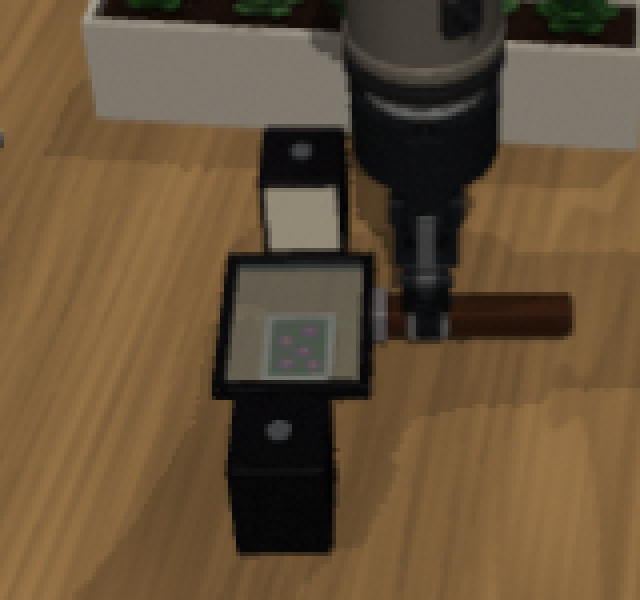

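The lens (crop centre about (297,325)) is level over the picture, the whole print shows through the glass, and the lights have not moved.

```bash
python3 -c "
from h import *
print(job.job_done())"
```

```text
the job is handed in; nothing more can be done
None
```

The job is handed in: the picture block lies within about 2 mm of midway between the lights and in line with them, and the magnifier went over the plants and is held level about 15 mm above it, with the whole picture visible through the glass.

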